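# Thread the shaft of the tape-roll stand

### The job

Hang the roll on its stand: take the metal shaft from its wooden rest and thread it through the tight bearing block, the roll standing in its cradle, and the loose bearing block, until it shows equally at both ends. The loose block may sit a little to one side, so you may have to feel for its hole. Leave the roll in its cradle, let go of everything, and do not knock the paint and wax pots about.

Things in the scene. Friction and masses are not known exactly. Their poses are not given: they have to be found in the camera images.
- stand: Fixed plywood base, 130 x 200 mm (x, y), 12 mm thick, carrying two blue bearing blocks and a cradle for the roll. Origin under its centre on the table. The bearing axis runs along the stand's y at x = 0, 70 mm up. Each block: 22 mm thick along y, 60 mm wide, 94 mm high, feet 104 mm wide; plain 19 mm bore right through.
- near_bore (a point): Near block, bolted tight, y = -85 to -63 mm of the stand: centre of its bore on the outer face (towards the stand's -y). Axes as the stand's; the shaft goes in along +y. The bore's play lets the shaft swing enough to reach the far bore wherever that sits.
- far_line (a point): Fixed point on the bearing axis at the inner face of the far block (y = +63 to +85 mm, loose, slotted feet). The block slides along the stand's x only and starts up to 8 mm to either side of this point, NOT reported: look, or feel for its bore with the shaft. Bore height is right. It stays where left and slides when pushed sideways with 2 to 3 N. Axes as the stand's.
- cradle (a point): Middle of the roll's cradle on the stand (y = +25 mm), 12 mm above the table, on the base. Its cheeks reach 38 mm above the table and span y = +6 to +44 mm of the stand; the space between near block and cradle (y = -63 to +6 mm) is free. Axes as the stand's.
- stand_mid (a point): The point on the bearing axis midway between the outer faces of the two blocks (85 mm from each), 70 mm above the table; the shaft's centre belongs here. Axes as the stand's.
- shaft: Loose aluminium shaft, 186 mm long, 16 mm diameter, about 0.1 kg, ends alike: the last 5 mm taper to 10 mm diameter. Origin at its centre, length along its y. Starts level on its rest, axis 50 mm above the table. Fitted, it stands 8 mm proud of each block: too little to grip, so regrip it or push its end for the last of the way.
- rest: Fixed light wooden rest, 50 x 120 mm foot, with two V posts (14 mm along y) at y = -40 and +40 mm that carry the shaft along the rest's y axis; posts reach 52 mm high. Origin under its centre on the table. Both shaft ends overhang the posts by 46 mm.
- roll: Loose brown roll, 84 mm diameter, 26 mm wide, bore 45 mm diameter, 0.12 kg, standing on edge in the stand's cradle. Origin at its centre, 62 mm above the table (so the shaft passes 8 mm above the middle of its bore); its axis is its own y.
- red_pot: Small white and red lidded paint pot, 61 mm diameter, 46 mm high, origin under its centre; a bystander.
- wax_pot: Small white pot with a tan lid, 62 mm diameter, 35 mm high, origin under its centre; a bystander.
- coral_pot: Small orange-red paint pot with a white lid, 55 mm diameter, 49 mm high, origin under its centre; a bystander.
Mind the look-alikes: they are no part of the job. What is shaped like the shaft but purple is not meant.

How it is judged:
By the outcome, as a careful person would: the job done as asked, in the order asked, and still so for the second after the job is handed in, with the robot touching nothing.
It also fails if it takes over 72 s, if anything falls off the work surface, if the arm or the gripper's body presses on something with over 40 N, if the wrist force passes 120 N, or if a joint passes its speed limit or range.

### The arm

A 6-joint arm with a two-finger parallel gripper is mounted at the origin on a cart in front of the work surface, level with it; the furniture and walls round the work are solid. World frame = base frame: x ahead of the robot, y to its left, z up, the work surface at z = 0. Lengths are in m, angles in rad, forces in N, time in s.
With the tool pointing down it reaches from about 0.375 to 0.9 m from the base axis. Payload 3.1 kg.
Tool frame: the origin (TCP) lies on the front face of the gripper's body, between the roots of the fingers; the fingertips stand 70 mm ahead of it and the grasp point (between the pads) lies 51 mm ahead of it; z points along the fingers, y is the line along which they close (so a half turn about z gives the same grasp; the last joint's range is limited). The gripper opens to 87 mm and grips with 3 to 60 N. Pads are 19 mm wide; open, the fingers measure 117 mm over their backs; the gripper's body (75 mm by 190 mm) begins 51 mm behind the grasp point.
Start: joints at [0.985, 0.527, 1.433, -0, 1.181, -0.178], TCP at [0.248, 0.574, 0.292] pointing down, gripper open.
Joint ranges: [-3.08, 3.08], [-0.75, 2.2], [0.22, 2.44], [-1.43, 4.57], [0, 2.65], [-2.85, 2.85]. Speed limits (rad/s): [2.79, 2.79, 3.14, 3.14, 3.14, 3.14].

### API

Orientations are given as a unit quaternion [x, y, z, w].
In Python, from rig import robot, cams, ticket gives the robot as it stands. The module is installed in compiled form; this text tells all that it offers.
- The arm moves only by the shell command python3 -m crank 'ROWS' [FORCE]. ROWS is JSON, a list of rows, each a list of 7 numbers: the shift along the tool's x, y, z in cm, then the turn, a rotation vector about the tool's x, y, z in rad, then the closure, from 0 (fully open) to 1 (shut). A call has 1 to 5 rows; each row shifts and turns the commanded pose from where the row before left it, along the tool's axes as they then stand; what a row does not reach is not made up. A row lasts 1/8 s, in which the tool goes at most 62.5 mm and 10.7 degrees, less where a joint would pass 70% of its speed; a pose out of reach is approached as far as the arm can. A call is refused whole if a number of a shift passes 6.25 or a number of a turn 0.188, either way. A call with a gripper value outside its range is refused whole. The fingers move at their own pace and stop on an object; FORCE is the grip in N (left out, the last holds). Time passes only in rows, so rows that do not move let the fingers close. It gives the time, the measured TCP pose, the force, the opening and the grip force at its end, in the units of the state.
- robot.get_obs(): the state, without advancing time (a new reading comes with each control period).
- cams.camera(name): name is "scene" or "top" or "wrist"; returns the picture (384x512x3 uint8, red, green, blue); there is no depth.
- cams.camera_info(name): a dict with "intrinsics" (3x3 intrinsics, pixels), "pose" (4x4, takes a point from camera to world coordinates). Camera axes: x right, y down, z forward; pixel columns grow to the right and rows downward; lengths in m; the calibration is good to about 2 mm. A picture is of the moment at which its call begins: read the wrist's pose just before it. camera_info takes no time and is no camera call; for the wrist camera it gives the pose at the moment of the call.
- ticket.hand_in(): hands the job in; it is judged then, once.
The state is a dict: "time": time; "q": joint angles; "joint_velocities": joint speeds; "joint_torque": joint torques, N m; "position": TCP position; "tool_rot": TCP orientation; "ft_force": force on the tool from outside, world axes, zero at the start; "moment": the same for the moment, N m; "grip_width": finger opening in m; "grip_force": force on a finger pad.
Only numpy, scipy, OpenCV 4.12 (cv2) and the standard library are available. Lean on these libraries where they do the work, as an engineer would, in place of code of your own. Each camera call takes 0.05 s, during which the arm holds its last target. There are 200 camera calls.

## Working session

There is one attempt and no reset: what is moved stays moved. The work goes in short steps, Python scripts to look and compute and a shell command to move; the robot and the scene stay as the last step left them, time stands still between calls to the robot, and variables do not carry over. Pictures are saved under pics/ and viewed, at most 10 in all, crops included, and the job is handed in when it is done.

```bash
mkdir -p pics
python3 - <<'E'
from rig import robot,cams
import cv2,numpy as np
for n in("scene","top"):
    im=cams.camera(n); cv2.imwrite(f"pics/{n}0.png",im[:,:,::-1]); i=cams.camera_info(n)
    print(n,np.round(i["intrinsics"],1).tolist(),np.round(i["pose"],4).tolist())
o=robot.get_obs();print({k:np.round(v,3).tolist() for k,v in o.items()})
E
```

```text
scene [[375.6, 0.0, 247.4], [0.0, 375.6, 194.4], [0.0, 0.0, 1.0]] [[0.7069, -0.3992, 0.584, -0.0514], [-0.707, -0.4259, 0.5647, -0.699], [0.0233, -0.812, -0.5832, 0.7237], [0.0, 0.0, 0.0, 1.0]]
top [[439.4, 0.0, 258.0], [0.0, 439.4, 191.5], [0.0, 0.0, 1.0]] [[-0.0023, -0.9813, 0.1926, 0.3125], [-0.9997, -0.0021, -0.0228, -0.0601], [0.0228, -0.1926, -0.981, 1.4557], [0.0, 0.0, 0.0, 1.0]]
{'time': 0.1, 'q': [0.985, 0.528, 1.434, 0.0, 1.181, -0.179], 'joint_velocities': [0.002, -0.002, -0.004, 0.003, 0.0, 0.002], 'joint_torque': [-0.0, -44.099, -17.715, 0.064, 0.053, -0.0], 'position': [0.248, 0.573, 0.291], 'tool_rot': [0.202, 0.979, -0.001, -0.0], 'ft_force': [-0.204, -0.898, -0.63], 'moment': [0.058, 0.014, 0.008], 'grip_force': 0.0, 'grip_width': 0.087}
```

View pics/top0.png

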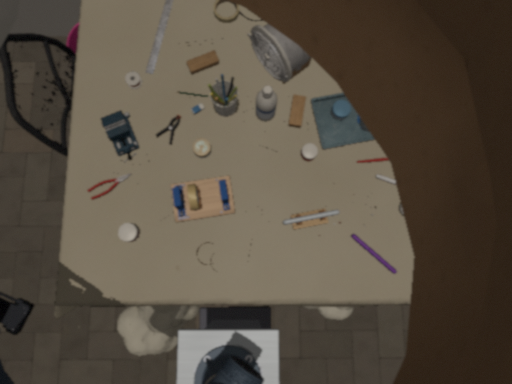

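View pics/scene0.png

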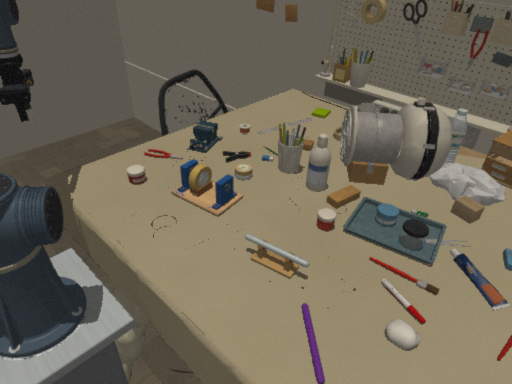

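The candidates for the shaft are the silver bar on the wooden rest (top 311,217; scene 276,250), the purple bar (top 373,253), the white/red pen (top 385,180) and the red brush (top 372,160). I choose the silver bar on the rest. The stand is at top (203,199), with the roll and far block at its left (world +y). I'll check both in a close crop.

Run:
```python
import cv2,numpy as np
t=cv2.imread("pics/top0.png")
a=cv2.resize(t[165:235,160:245],None,fx=7,fy=7,interpolation=cv2.INTER_CUBIC)
b=cv2.resize(t[195:245,275:360],None,fx=7,fy=7,interpolation=cv2.INTER_CUBIC)[:350]
s=cv2.imread("pics/scene0.png")
# layout: stand 595x490 ; save separately stacked at 0.6
c=np.vstack([cv2.resize(a[:,:],(420,346)),cv2.resize(b,(420,247))]);
d=np.vstack([cv2.resize(s[150:220,165:250],(378,311)),cv2.resize(s[225:285,235:320],(378,267)),np.zeros((15,378,3),np.uint8)])
cv2.imwrite("pics/crop0.png",np.hstack([c,d]))
```

```text
(no output)
```

View pics/crop0.png

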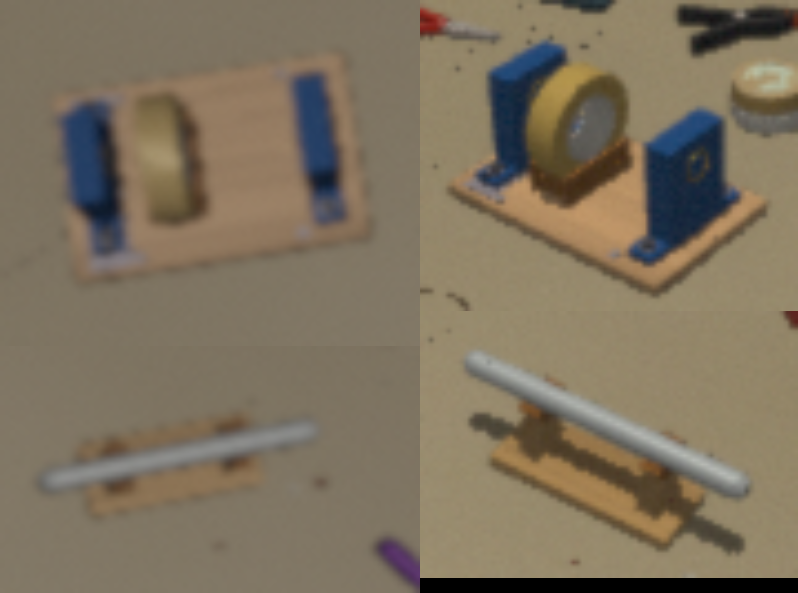

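The crop confirms it: silver shaft on the two-post rest (ends at top px ≈(284,222) and (339,212)). The stand's base corners are visible, with the roll next to the left (far) block. Next I'll work out poses.

```bash
cat > h.py <<'E'
import numpy as np
from scipy.spatial.transform import Rotation as R
from rig import robot,cams
def ray(info,px,z):
    K,P=np.array(info["intrinsics"]),np.array(info["pose"])
    d=P[:3,:3]@np.linalg.solve(K,[px[0],px[1],1]); o=P[:3,3]
    return o+d*(z-o[2])/d[2]
def proj(info,p):
    K,P=np.array(info["intrinsics"]),np.array(info["pose"])
    c=P[:3,:3].T@(np.asarray(p,float)-P[:3,3]); c=K@c; return c[:2]/c[2]
def delta(pos,rot):
    "tool shift (cm, in present tool axes) and rotvec from the measured pose to a goal"
    o=robot.get_obs(); A=R.from_quat(o["tool_rot"])
    print("shift cm",np.round(A.inv().apply(np.array(pos)-o["position"])*100,2),"rotvec",np.round((A.inv()*rot).as_rotvec(),3))
def down(yaw):  # tool y axis pointing along world angle yaw, z down
    y=np.array([np.cos(yaw),np.sin(yaw),0]);z=np.array([0,0,-1.]);return R.from_matrix(np.c_[np.cross(y,z),y,z])
E
python3 - <<'E'
from h import *
it=cams.camera_info("top"); k=420/85
C=[ray(it,(160+u/k,165+v/k),.012)[:2] for u,v in[(55,95),(345,55),(370,238),(78,282)]]
C=np.array(C);print(C.round(4).tolist(),np.linalg.norm(C-np.roll(C,-1,0),axis=1),C.mean(0))
for a,b in((0,1),(3,2)): d=C[a]-C[b];print(np.degrees(np.arctan2(d[1],d[0])))
E_=np.array([ray(it,(275+u/k,195+v/k),.05)[:2] for u,v in[(40,137),(318,83)]])
d=E_[0]-E_[1];print("shaft",E_,np.linalg.norm(d),E_.mean(0),np.degrees(np.arctan2(d[1],d[0])))
iw=cams.camera_info("wrist");o=robot.get_obs();A=R.from_quat(o["tool_rot"])
print("wrist cam in tool",A.inv().apply(iw["pose"][:3,3]-o["position"]),(A.inv().as_matrix()@iw["pose"][:3,:3]).round(2).tolist(),np.round(iw["intrinsics"],0).tolist())
E
```

```text
[[0.6202, 0.1967], [0.6486, 0.0009], [0.5227, -0.0171], [0.4929, 0.177]] [0.19784429 0.12714716 0.1962926  0.12878831] [0.57111097 0.08940049]
98.24594546270346
98.72305916842232
shaft [[ 0.48626371 -0.17356737]
 [ 0.52201062 -0.35694807]] 0.18683233564662893 [ 0.50413716 -0.26525772] 101.03049979360675
wrist cam in tool [ 0.07660615 -0.00033495 -0.09279648] [[0.0, -0.96, -0.28], [1.0, 0.0, 0.0], [-0.0, -0.28, 0.96]] [[290.0, 0.0, 256.0], [0.0, 290.0, 189.0], [0.0, 0.0, 1.0]]
```

```bash
cat >> h.py <<'E'
def plan(pos,rot,n,start=None):
    "n equal world steps from the commanded pose (default measured) to the goal, in tool axes as they then stand"
    o=robot.get_obs(); p,A=(np.array(o["position"]),R.from_quat(o["tool_rot"])) if start is None else start
    st=(np.array(pos)-p)/n; rv=(A.inv()*rot).as_rotvec()/n
    for i in range(n):
        print(np.round(A.inv().apply(st)*100,2).tolist(),np.round(rv,3).tolist()); A=A*R.from_rotvec(rv)
S0=np.array([.571,.0894,0]);SY=np.radians(8.5)
def stand(p): c,s=np.cos(SY),np.sin(SY); return S0+[c*p[0]-s*p[1],s*p[0]+c*p[1],p[2]]
E
python3 -c "
from h import *
plan(stand([0,0,.25]),down(SY),10)"
```

```text
[-4.89, -3.16, 0.42] [-0.0, 0.0, 0.101]
[-5.18, -2.65, 0.42] [-0.0, 0.0, 0.101]
[-5.42, -2.11, 0.42] [-0.0, 0.0, 0.101]
[-5.61, -1.55, 0.42] [-0.0, 0.0, 0.101]
[-5.74, -0.97, 0.42] [-0.0, 0.0, 0.101]
[-5.81, -0.39, 0.41] [-0.0, 0.0, 0.101]
[-5.82, 0.2, 0.41] [-0.0, 0.0, 0.101]
[-5.77, 0.79, 0.41] [-0.0, 0.0, 0.101]
[-5.66, 1.37, 0.41] [-0.0, 0.0, 0.101]
[-5.49, 1.94, 0.41] [-0.0, 0.0, 0.101]
```

```bash
python3 -m crank '[[-4.89,-3.16,0.42,0,0,0.101,0],[-5.18,-2.65,0.42,0,0,0.101,0],[-5.42,-2.11,0.42,0,0,0.101,0],[-5.61,-1.55,0.42,0,0,0.101,0],[-5.74,-0.97,0.42,0,0,0.101,0]]'; python3 -m crank '[[-5.81,-0.39,0.41,0,0,0.101,0],[-5.82,0.2,0.41,0,0,0.101,0],[-5.77,0.79,0.41,0,0,0.101,0],[-5.66,1.37,0.41,0,0,0.101,0],[-5.49,1.94,0.41,0,0,0.101,0]]'; python3 -m crank '[[0,0,0,0,0,0,0],[0,0,0,0,0,0,0]]'
python3 - <<'E'
from h import *;import cv2,pickle
i=cams.camera_info("wrist");im=cams.camera("wrist")
pickle.dump(i,open("w1.pkl","wb"));cv2.imwrite("pics/w1.png",cv2.resize(im[:,:,::-1],(800,600),interpolation=cv2.INTER_CUBIC))
print(i["pose"].round(3).tolist())
for n,p in dict(near=(0,-.085,.094),far=(0,.085,.094),c=(0,0,.012)).items(): print(n,proj(i,stand(p))*1.5625)
E
```

```text
time: 0.72
position: [0.4104, 0.3303, 0.2709]
tool_rot: [0.442, 0.897, -0.0, -0.0]
ft_force: [-0.1, 0.5, -0.5]
grip_width: 0.0874
grip_force: 0.0
time: 1.35
position: [0.5729, 0.0886, 0.2503]
tool_rot: [0.652, 0.758, -0.0, -0.0]
ft_force: [-0.4, 1.0, 0.3]
grip_width: 0.0867
grip_force: 0.0
time: 1.6
position: [0.5714, 0.0904, 0.2501]
tool_rot: [0.651, 0.759, -0.001, -0.001]
ft_force: [-0.1, 0.5, -0.4]
grip_width: 0.0872
grip_force: 0.0
[[0.988, 0.147, 0.04, 0.561], [0.153, -0.948, -0.279, 0.167], [-0.003, 0.282, -0.96, 0.343], [0.0, 0.0, 0.0, 1.0]]
near [398.14280258 432.93156974]
far [399.32840904 148.84775229]
c [399.3986016 271.2988547]
```

View pics/w1.png

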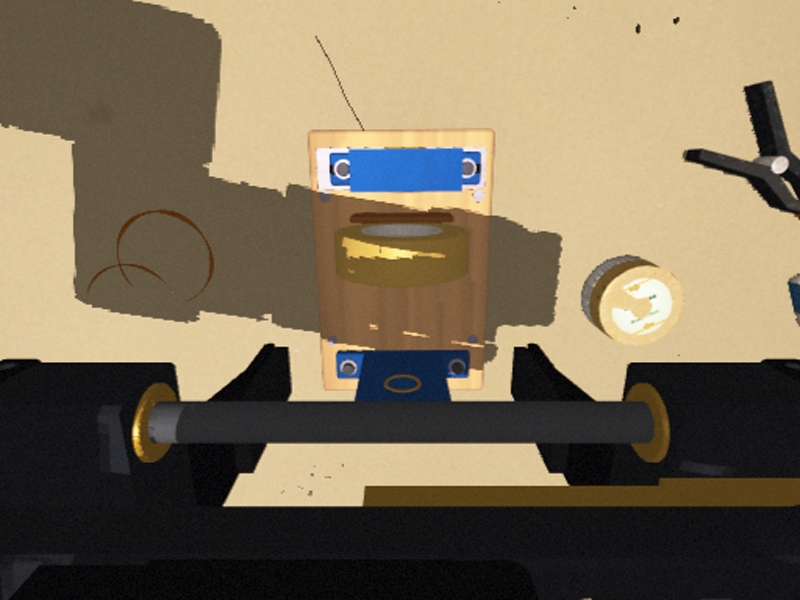

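The wrist view shows the near bore's inner rim at (402,383), the far block's top at cols 349–462 and rows 150–192, and the base corners (309,131), (493,131), (325,390), (483,388). I'll refine the stand pose and the far offset from these.

Run:
```python
from h import *;import pickle
i=pickle.load(open("w1.pkl","rb"));k=1/1.5625
C=np.array([ray(i,(u*k,v*k),.012) for u,v in[(309,131),(493,131),(483,389),(325,390)]])
print(C.round(4).tolist(),np.linalg.norm(C-np.roll(C,-1,0),axis=1),C.mean(0))
for a,b in((0,3),(1,2)): d=C[a]-C[b];print(np.degrees(np.arctan2(d[1],d[0]))-90)
c,s=np.cos(SY),np.sin(SY)
def loc(p): d=p-S0; return np.round([c*d[0]+s*d[1],-s*d[0]+c*d[1]],4)
print("nearbore",loc(ray(i,(402*k,383*k),.07)))
print("nearfeet",loc(ray(i,(338*k,353*k),.02)),loc(ray(i,(469*k,353*k),.02)))
for q in[(349,150),(462,150),(349,192),(462,192)]: print("far top",loc(ray(i,(q[0]*k,q[1]*k),.094)))
```

```text
[[0.4944, 0.1778, 0.012], [0.6196, 0.1971, 0.012], [0.6528, 0.0031, 0.012], [0.5264, -0.0175, 0.012]] [0.12664466 0.19684749 0.1281359  0.19793889] [0.57328892 0.09012188 0.012     ]
9.293290305241172
9.728810698763212
nearbore [ 0.0023 -0.0627]
nearfeet [-0.0471 -0.0631] [ 0.054  -0.0625]
far top [-0.0264  0.0843]
far top [0.0328 0.0846]
far top [-0.0269  0.0628]
far top [0.0337 0.0631]
```

```bash
sed -i 's/^S0=.*/S0=np.array([.573,.0900,0]);SY=np.radians(9.0)/' h.py; python3 -c "
from h import *
plan([.5117,-.304,.25],down(np.radians(11)),8)"
```

```text
[-4.77, -1.49, 0.0] [-0.0, -0.0, -0.005]
[-4.76, -1.51, 0.0] [-0.0, -0.0, -0.005]
[-4.75, -1.54, 0.0] [-0.0, -0.0, -0.005]
[-4.75, -1.56, 0.0] [-0.0, -0.0, -0.005]
[-4.74, -1.58, 0.0] [-0.0, -0.0, -0.005]
[-4.73, -1.6, 0.0] [-0.0, -0.0, -0.005]
[-4.72, -1.63, 0.0] [-0.0, -0.0, -0.005]
[-4.72, -1.65, 0.0] [-0.0, -0.0, -0.005]
```

```bash
python3 -m crank '[[-4.77,-1.49,0,0,0,-0.005,0],[-4.76,-1.51,0,0,0,-0.005,0],[-4.75,-1.54,0,0,0,-0.005,0],[-4.75,-1.56,0,0,0,-0.005,0]]' >/dev/null; python3 -m crank '[[-4.74,-1.58,0,0,0,-0.005,0],[-4.73,-1.6,0,0,0,-0.005,0],[-4.72,-1.63,0,0,0,-0.005,0],[-4.72,-1.65,0,0,0,-0.005,0],[0,0,0,0,0,0,0]]'; python3 -m crank '[[0,0,0,0,0,0,0]]'
python3 - <<'E'
from h import *;import cv2,pickle
i=cams.camera_info("wrist");im=cams.camera("wrist")
pickle.dump(i,open("w2.pkl","wb"));cv2.imwrite("pics/w2.png",cv2.resize(im[:,:,::-1],(800,600),interpolation=cv2.INTER_CUBIC))
E
```

```text
time: 2.78
position: [0.5129, -0.3067, 0.251]
tool_rot: [0.636, 0.771, -0.0, 0.001]
ft_force: [-0.8, 1.0, -0.1]
grip_width: 0.0869
grip_force: 0.0
time: 2.9
position: [0.5127, -0.3029, 0.2506]
tool_rot: [0.635, 0.772, 0.0, -0.001]
ft_force: [-0.9, 0.4, -0.1]
grip_width: 0.0871
grip_force: 0.0
```

View pics/w2.png

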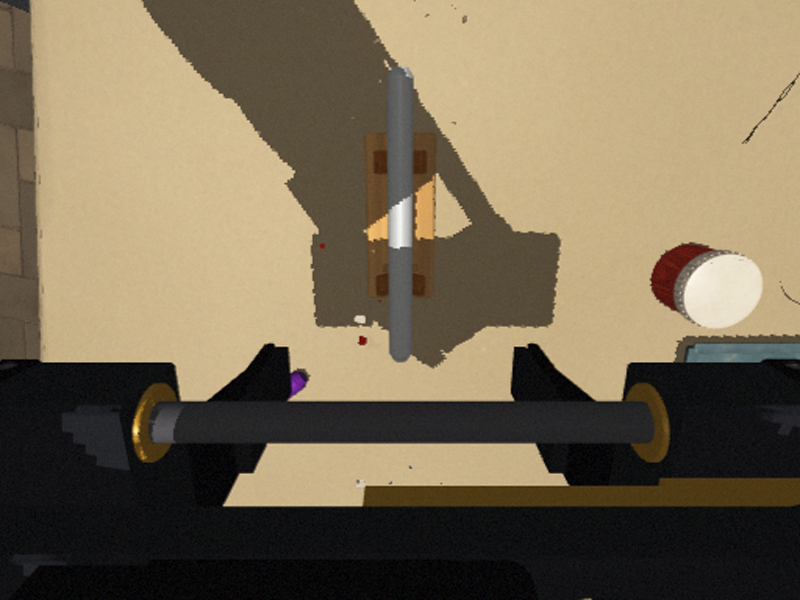

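The silver shaft runs straight along the tool, with ends at (400,67) and (400,361). The purple bar's tip is off to the side at (298,382).

Run:
```python
from h import *;import pickle
i=pickle.load(open("w2.pkl","rb"));k=1/1.5625
f=ray(i,(400*k,67*k),.05);r=ray(i,(400*k,361*k),.05);d=f-r;L=np.linalg.norm(d)
yaw=np.arctan2(d[1],d[0])-np.pi/2;c=(f+r)/2;print(f,r,L,np.degrees(yaw),c)
u=d/L; print("purple",ray(i,(298*k,382*k),.015))
g=c-.08*u; delta([g[0],g[1],.101],down(yaw))
```

```text
[ 0.48762557 -0.17402918  0.05      ] [ 0.52407202 -0.3586052   0.05      ] 0.18813997599504126 11.169950696904005 [ 0.5058488  -0.26631719  0.05      ]
purple [ 0.45051844 -0.40807152  0.015     ]
shift cm [-4.33  0.02 14.96] rotvec [-0.001 -0.002  0.   ]
```

```bash
python3 -m crank '[[-3.5,0,3,0,0,0,0],[-0.83,0.02,5,0,0,0,0.3],[0,0,4.5,0,0,0,0.3],[0,0,2.46,0,0,0,0.3],[0,0,0,0,0,0,0.3]]' 40; python3 -m crank '[[0,0,0,0,0,0,1],[0,0,0,0,0,0,1],[0,0,0,0,0,0,1]]' 40;  python3 -c "
from h import *
o=robot.get_obs();print(o['position'],R.from_quat(o['tool_rot']).as_matrix().round(3).tolist())"
```

```text
time: 3.58
position: [0.5207, -0.3442, 0.0991]
tool_rot: [0.635, 0.773, 0.0, -0.003]
ft_force: [0.2, -0.5, 0.9]
grip_width: 0.0624
grip_force: 0.0
time: 3.95
position: [0.5219, -0.3476, 0.1025]
tool_rot: [0.636, 0.772, -0.0, 0.001]
ft_force: [-0.3, 0.6, -1.2]
grip_width: 0.0387
grip_force: 0.0
[ 0.52185527 -0.34762102  0.10250602] [[-0.192, 0.981, 0.002], [0.981, 0.192, -0.002], [-0.002, 0.001, -1.0]]
```

```bash
python3 -m crank '[[0,0,0,0,0,0,1],[0,0,0,0,0,0,1],[0,0,0,0,0,0,1],[0,0,0,0,0,0,1]]' 40;  python3 -c "
from h import *
for _ in range(4):
  o=robot.get_obs();print(o['position'],o['grip_width'])"
```

```text
time: 4.45
position: [0.5212, -0.3475, 0.1013]
tool_rot: [0.636, 0.772, -0.0, -0.0]
ft_force: [-1.2, -1.0, 1.7]
grip_width: 0.0148
grip_force: 40.0
[ 0.52115964 -0.34750386  0.10125507] 0.014795284380465682
[ 0.52115964 -0.34750386  0.10125507] 0.014795284380465682
[ 0.52115964 -0.34750386  0.10125507] 0.014795284380465682
[ 0.52115964 -0.34750386  0.10125507] 0.014795284380465682
```

```bash
python3 -c "
from h import *
print(stand([-.001,-.2856,.165]))
o=robot.get_obs();p=np.array(o['position']);A=R.from_quat(o['tool_rot'])
plan(stand([-.001,-.2856,.165]),down(SY),5,(p+[0,0,.06],A))"
```

```text
[ 0.61668999 -0.19224022  0.165     ]
[2.68, 2.47, -0.08] [-0.0, 0.0, 0.007]
[2.7, 2.45, -0.08] [-0.0, 0.0, 0.007]
[2.72, 2.43, -0.08] [-0.0, 0.0, 0.007]
[2.73, 2.41, -0.08] [-0.0, 0.0, 0.007]
[2.75, 2.39, -0.08] [-0.0, 0.0, 0.007]
```

```bash
python3 -m crank '[[0,0,-1.5,0,0,0,1],[0,0,-2,0,0,0,1],[0,0,-2.5,0,0,0,1]]' >/dev/null; python3 -m crank '[[2.68,2.47,-0.08,0,0,0.007,1],[2.7,2.45,-0.08,0,0,0.007,1],[2.72,2.43,-0.08,0,0,0.007,1],[2.73,2.41,-0.08,0,0,0.007,1],[2.75,2.39,-0.08,0,0,0.007,1]]'; python3 -m crank '[[0,0,0,0,0,0,1],[0,0,0,0,0,0,1]]'
python3 - <<'E'
from h import *;import cv2
s=cams.camera("scene")[:,:,::-1]; t=cams.camera("top")[:,:,::-1];w=cams.camera("wrist")[:,:,::-1]
a=cv2.resize(s[130:270,140:340],(500,350),interpolation=cv2.INTER_CUBIC)
b=cv2.resize(t[150:240,160:300],(300,193));c=cv2.resize(w,(300,225))
z=np.zeros((420,800,3),np.uint8);z[:350,:500]=a;z[:193,500:]=b;z[193:418,500:]=c
cv2.imwrite("pics/m3.png",z)
delta(stand([-.001,-.2856,.1213]),down(SY))
E
```

```text
time: 5.45
position: [0.6177, -0.1911, 0.1669]
tool_rot: [0.649, 0.761, 0.0, 0.001]
ft_force: [0.4, 0.0, -1.2]
grip_width: 0.0148
grip_force: 40.0
time: 5.7
position: [0.6167, -0.1924, 0.1661]
tool_rot: [0.649, 0.761, -0.0, 0.001]
ft_force: [-0.7, -0.2, -0.8]
grip_width: 0.0144
grip_force: 40.0
shift cm [0.09 0.06 4.42] rotvec [-0.     0.    -0.001]
```

View pics/m3.png

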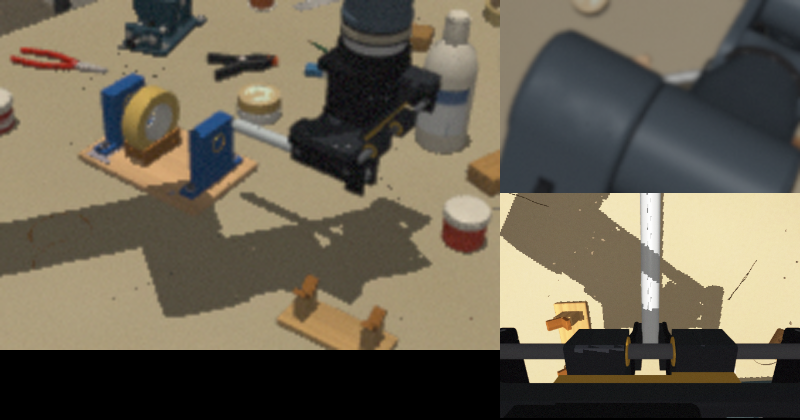

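The shaft is held straight (wrist view: vertical at mid-image) and its tip points at the near block. I'll lower it and start the insertion.

```bash
python3 -m crank '[[0,0.05,2.4,0,0,0,1],[0,0,2,0,0,0,1],[0,0,0,0,0,0,1],[0,0,0,0,0,0,1]]' ; python3 -c "
from h import *
delta(stand([-.001,-.2606,.1213]),down(SY))"; python3 -m crank '[[1.0,0,0,0,0,0,1],[1.0,0,0,0,0,0,1],[0.6,0,0,0,0,0,1],[0,0,0,0,0,0,1]]'
```

```text
time: 6.35
position: [0.6173, -0.1924, 0.1213]
tool_rot: [0.649, 0.761, 0.0, 0.0]
ft_force: [0.8, -0.7, -0.9]
grip_width: 0.0144
grip_force: 40.0
shift cm [ 2.52 -0.06 -0.  ] rotvec [0. 0. 0.]
time: 6.85
position: [0.6142, -0.167, 0.1221]
tool_rot: [0.648, 0.761, -0.0, 0.002]
ft_force: [0.1, -3.5, -2.2]
grip_width: 0.0147
grip_force: 40.0
```

```bash
python3 -m crank '[[0.2,0,0,0,0,0,1],[0,0,0,0,0,0,1]]'; python3 -m crank '[[0.2,0,0,0,0,0,1],[0,0,0,0,0,0,1]]'
```

```text
time: 7.1
position: [0.6143, -0.1666, 0.1222]
tool_rot: [0.649, 0.761, -0.001, 0.003]
ft_force: [0.6, -6.9, -1.4]
grip_width: 0.0146
grip_force: 40.0
time: 7.35
position: [0.6148, -0.1661, 0.1226]
tool_rot: [0.648, 0.761, -0.001, 0.005]
ft_force: [0.9, -10.2, 0.5]
grip_width: 0.015
grip_force: 40.1
```

Contact at the near face. Backing off a little to look.

```bash
python3 -m crank '[[-1.4,0,0,0,0,0,1],[0,0,0,0,0,0,1]]'
python3 - <<'E'
from h import *;import cv2
o=robot.get_obs();print(o["position"],o["moment"])
i=cams.camera_info("scene")
m=np.mean([cams.camera("scene").astype(float) for _ in range(3)],0)[:,:,::-1].astype(np.uint8)
x0,y0=200,165;z=cv2.resize(m[y0:y0+45,x0:x0+60],None,fx=13,fy=13,interpolation=cv2.INTER_CUBIC)
def P(p): return proj(i,stand(p))
def dr(p,c): 
    q=(np.array(P(p))+.5-[x0,y0])*13; cv2.circle(z,tuple(int(v) for v in q),2,c,-1)
for a in np.linspace(0,2*np.pi,24): dr((.0095*np.cos(a),-.085,.07+.0095*np.sin(a)),(0,255,0))
for p in[(-.03,-.085,.094),(.03,-.085,.094),(-.03,-.085,.03),(.03,-.085,.03)]: dr(p,(0,0,255))
for y in(-.1,-.12,-.14): dr((0,y,.07),(255,255,0))
cv2.imwrite("pics/s4.png",z)
E
```

```text
time: 7.6
position: [0.6146, -0.1766, 0.121]
tool_rot: [0.65, 0.76, 0.0, -0.0]
ft_force: [0.2, 0.4, -1.1]
grip_width: 0.0147
grip_force: 40.0
[ 0.61458858 -0.17662739  0.12102139] [-0.22019199 -0.00465195  0.04406857]
```

View pics/s4.png

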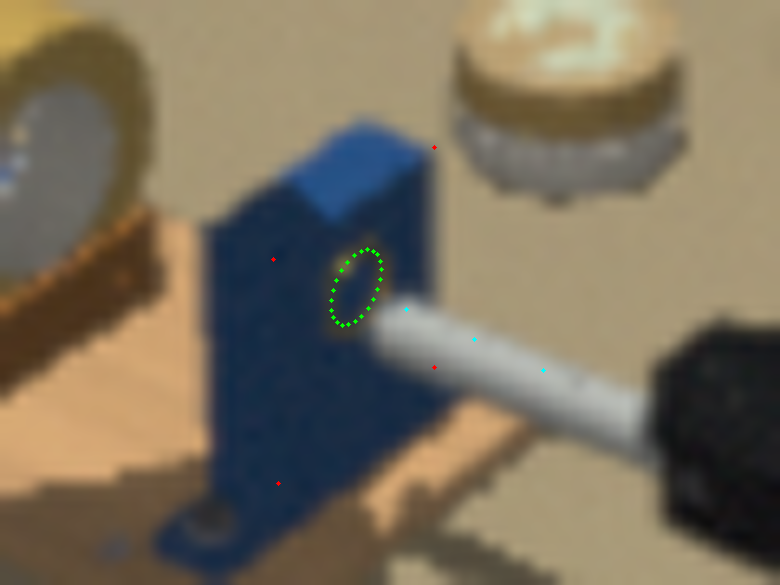

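The green model rim sits on the visible bore at (358,287). The shaft's axis runs about 1 px (≈3 mm) below the cyan bearing axis, and the tool rose when pushed. So the shaft is low; I'll raise it and retry.

```bash
python3 -m crank '[[0,0,-0.25,0,0,0,1],[0.8,0,0,0,0,0,1],[0.3,0,0,0,0,0,1],[0.2,0,0,0,0,0,1],[0,0,0,0,0,0,1]]';python3 -m crank '[[0.2,0,0,0,0,0,1],[0,0,0,0,0,0,1]]'; python3 -c "
from h import *
o=robot.get_obs();print(o['moment'],o['position']-stand([0,-.26,.1213]))"
```

```text
time: 8.38
position: [0.6126, -0.163, 0.1237]
tool_rot: [0.649, 0.761, 0.0, -0.0]
ft_force: [1.1, -0.1, -0.9]
grip_width: 0.0145
grip_force: 40.0
time: 8.62
position: [0.6123, -0.1613, 0.1236]
tool_rot: [0.649, 0.761, 0.0, -0.0]
ft_force: [0.0, 0.6, -0.8]
grip_width: 0.0147
grip_force: 40.0
[-0.11660765  0.04320309  0.00249162] [-0.00140071  0.00553467  0.00233528]
```

It's in. Continuing.

```bash
python3 -m crank '[[0.5,0,0,0,0,0,1],[0.5,0,0,0,0,0,1],[0.5,0,0,0,0,0,1],[0,0,0,0,0,0,1]]';python3 -m crank '[[0.7,0,0,0,0,0,1],[0.7,0,0,0,0,0,1],[0.7,0,0,0,0,0,1],[0,0,0,0,0,0,1]]'; python3 -c "
from h import *
o=robot.get_obs();print(o['moment']);delta(stand([0,-.26,.1238]),down(SY))"
```

```text
time: 9.12
position: [0.6098, -0.1458, 0.1236]
tool_rot: [0.649, 0.761, -0.0, -0.0]
ft_force: [-0.3, -0.5, -1.3]
grip_width: 0.0146
grip_force: 40.0
time: 9.62
position: [0.6064, -0.1249, 0.1236]
tool_rot: [0.649, 0.761, -0.0, -0.0]
ft_force: [-0.3, -0.1, -0.8]
grip_width: 0.0146
grip_force: 40.0
[-0.23132554 -0.00499791  0.01133208]
shift cm [-4.25  0.06 -0.02] rotvec [-0.001 -0.     0.002]
```

```bash
python3 -m crank '[[1.2,0,0,0,0,0,1],[1.2,0,0,0,0,0,1],[1.2,0,0,0,0,0,1],[1.2,0,0,0,0,0,1],[0,0,0,0,0,0,1]]';python3 -m crank '[[1.2,0,0,0,0,0.006,1],[1.2,0,0,0,0,0.006,1],[1.2,0,0,0,0,0,1],[1.0,0,0,0,0,0,1],[0,0,0,0,0,0,1]]'; python3 -c "
from h import *
o=robot.get_obs();print(o['moment']);delta(stand([-.0005,-.12,.1238]),down(SY-.0115))"
```

```text
time: 10.25
position: [0.5987, -0.0771, 0.1236]
tool_rot: [0.648, 0.761, -0.0, -0.0]
ft_force: [-0.1, 0.4, -1.9]
grip_width: 0.0142
grip_force: 40.0
time: 10.88
position: [0.5919, -0.0319, 0.1236]
tool_rot: [0.653, 0.757, -0.0, -0.0]
ft_force: [-0.2, -0.4, -1.9]
grip_width: 0.0146
grip_force: 40.0
[-0.19289682  0.01422391 -0.00374356]
shift cm [ 0.34 -0.01 -0.02] rotvec [-0.001 -0.     0.002]
```

```bash
python3 -m crank '[[0.6,0,0,0,0,0,1],[0.4,0,0,0,0,0,1],[0.3,0,0,0,0,0,1],[0,0,0,0,0,0,1]]';python3 -m crank '[[0.2,0,0,0,0,0,1],[0,0,0,0,0,0,1]]';python3 -m crank '[[0.2,0,0,0,0,0,1],[0,0,0,0,0,0,1]]'; python3 -c "
from h import *
o=robot.get_obs();print(o['moment']);delta(stand([-.0005,-.12,.1238]),down(SY-.0115))"
```

```text
time: 11.38
position: [0.5902, -0.0199, 0.1236]
tool_rot: [0.654, 0.757, -0.0, -0.0]
ft_force: [-0.2, -0.1, -2.1]
grip_width: 0.0147
grip_force: 40.0
time: 11.62
position: [0.5899, -0.0183, 0.1235]
tool_rot: [0.654, 0.757, -0.0, -0.0]
ft_force: [-0.7, -1.7, -1.3]
grip_width: 0.0143
grip_force: 40.0
time: 11.88
position: [0.5895, -0.0164, 0.1234]
tool_rot: [0.654, 0.757, -0.0, -0.0]
ft_force: [-1.1, -3.2, -4.1]
grip_width: 0.0145
grip_force: 40.0
[-0.70033599  0.1434252  -0.0131429 ]
shift cm [-1.23  0.   -0.04] rotvec [-0.001  0.     0.   ]
```

The far rim is pushing the tip down, so I'll lower slightly and continue.

```bash
python3 -m crank '[[0,0,0.1,0,0,0,1],[0,0,0,0,0,0,1]]';python3 -m crank '[[0.2,0,0,0,0,0,1],[0,0,0,0,0,0,1]]';python3 -m crank '[[0.2,0,0,0,0,0,1],[0,0,0,0,0,0,1]]'; python3 -c "
from h import *
o=robot.get_obs();print(o['moment']);delta(stand([-.0005,-.12,.1238]),down(SY-.0115))"
```

```text
time: 12.12
position: [0.5898, -0.0158, 0.1227]
tool_rot: [0.654, 0.757, 0.0, -0.0]
ft_force: [-0.4, 0.0, -1.7]
grip_width: 0.0146
grip_force: 40.0
time: 12.38
position: [0.5895, -0.0137, 0.1228]
tool_rot: [0.654, 0.757, 0.0, -0.0]
ft_force: [0.3, 0.4, -0.5]
grip_width: 0.0146
grip_force: 40.0
time: 12.62
position: [0.5892, -0.0119, 0.1227]
tool_rot: [0.654, 0.757, 0.0, -0.0]
ft_force: [0.1, -0.1, -1.4]
grip_width: 0.0144
grip_force: 40.0
[-0.09205451  0.1221651   0.04023216]
shift cm [-1.69 -0.03 -0.11] rotvec [ 0. -0.  0.]
```

```bash
python3 -m crank '[[0.2,0,0,0,0,0,1],[0.2,0,0,0,0,0,1],[0,0,0,0,0,0,1]]';python3 -m crank '[[0,0,0,0,0,0,0.5],[0,0,0,0,0,0,0.4],[0,0,0,0,0,0,0.3],[0,0,0,0,0,0,0.3]]'; python3 -c "
from h import *
o=robot.get_obs();print(o['moment']);delta(stand([0.0005,-.042,.1238]),down(SY-.0115))"
```

```text
time: 13.0
position: [0.5885, -0.0079, 0.1227]
tool_rot: [0.654, 0.757, 0.0, -0.0]
ft_force: [-0.3, 0.3, -1.7]
grip_width: 0.0148
grip_force: 40.0
time: 13.5
position: [0.5887, -0.0083, 0.1228]
tool_rot: [0.654, 0.757, 0.0, 0.0]
ft_force: [0.2, 0.2, -0.7]
grip_width: 0.0468
grip_force: 0.0
[-0.09808317  0.06516376 -0.01736273]
shift cm [ 5.75 -0.03 -0.1 ] rotvec [0. 0. 0.]
```

```bash
python3 -m crank '[[0,0,-3,0,0,0,0.3],[0,0,-3,0,0,0,0.3],[2.9,0,0,0,0,0,0.3],[2.85,0,0,0,0,0,0.3],[0,0,0,0,0,0,0.3]]';python3 -m crank '[[0,0,3,0,0,0,0.3],[0,0,2,0,0,0,0.3],[0,0,1.1,0,0,0,0.3],[0,0,0,0,0,0,0.3]]'
python3 - <<'E'
from h import *;import cv2
delta(stand([0.0005,-.042,.1215]),down(SY-.0115))
s=cams.camera("scene")[:,:,::-1];w=cams.camera("wrist")[:,:,::-1]
z=np.zeros((420,800,3),np.uint8);z[:300,:400]=cv2.resize(s[140:230,150:270],(400,300),interpolation=cv2.INTER_CUBIC);z[:300,400:]=cv2.resize(w,(400,300))
cv2.imwrite("pics/m5.png",z[:300])
E
```

```text
time: 14.12
position: [0.5795, 0.0503, 0.1828]
tool_rot: [0.653, 0.758, -0.0, -0.0]
ft_force: [0.2, -0.8, 0.3]
grip_width: 0.0609
grip_force: 0.0
time: 14.62
position: [0.58, 0.0482, 0.1209]
tool_rot: [0.654, 0.757, -0.0, -0.001]
ft_force: [0.1, 1.1, -0.1]
grip_width: 0.0609
grip_force: 0.0
shift cm [ 0.04  0.01 -0.06] rotvec [-0.001 -0.    -0.   ]
```

View pics/m5.png

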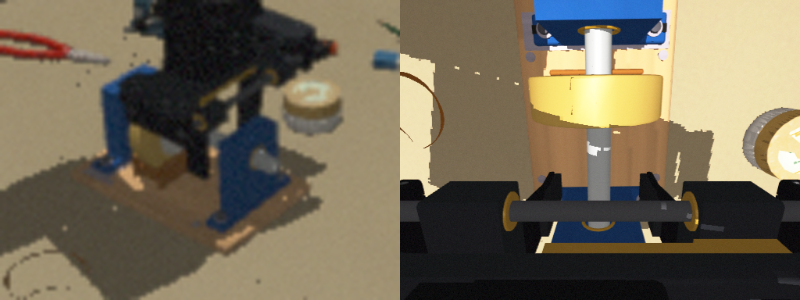

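The wrist view shows the shaft passing through the near bore, the roll and into the far bore at (598,30), so I'll regrip in the gap and push on.

```bash
python3 -m crank '[[0,0,0,0,0,0,0.7],[0,0,0,0,0,0,1],[0,0,0,0,0,0,1],[0,0,0,0,0,0,1],[0,0,0,0,0,0,1]]' 30;python3 -m crank '[[0,0,0,0,0,0,1],[0,0,0,0,0,0,1],[0,0,0,0,0,0,1]]';python3 -m crank '[[0.3,0,0,0,0,0,1],[0.4,0,0,0,0,0,1],[0.4,0,0,0,0,0,1],[0,0,0,0,0,0,1]]'
```

```text
time: 15.35
position: [0.5802, 0.0487, 0.1217]
tool_rot: [0.654, 0.757, 0.0, 0.0]
ft_force: [-0.2, -0.3, -0.5]
grip_width: 0.0188
grip_force: 0.0
time: 15.72
position: [0.5795, 0.0487, 0.1216]
tool_rot: [0.654, 0.757, -0.001, -0.001]
ft_force: [-2.7, -0.2, 3.0]
grip_width: 0.015
grip_force: 30.0
time: 16.23
position: [0.5784, 0.0592, 0.1219]
tool_rot: [0.653, 0.757, -0.0, 0.0]
ft_force: [-4.2, -3.3, 5.4]
grip_width: 0.0151
grip_force: 30.0
```

```bash
python3 -m crank '[[0.3,0,0,0,0,0,1],[0.25,0,0,0,0,0,1],[0,0,0,0,0,0,1]]';python3 -m crank '[[0,0,0,0,0,0,0.5],[0,0,0,0,0,0,0.3],[0,0,0,0,0,0,0.3],[0,0,0,0,0,0,0.3]]';python3 -m crank '[[0,0,-3,0,0,0,0.3],[0,0,-5,0,0,0,0.3],[2,0,-4,0,0,0,0.3],[2,0,0,0,0,0,0.3],[0,0,0,0,0,0,0.3]]';python3 -m crank '[[0,0,0,0,0,0,0.3]]'
python3 - <<'E'
from h import *;import cv2,pickle
i=cams.camera_info("wrist");w=cams.camera("wrist")[:,:,::-1]
s=np.mean([cams.camera("scene").astype(float) for _ in range(3)],0)[:,:,::-1].astype(np.uint8)
pickle.dump(i,open("w6.pkl","wb"))
for n,p in dict(farout=(0.001,.085,.07),farend=(.001,.093,.07),nearend=(0,-.093,.07)).items(): print(n,proj(i,stand(p)))
q=proj(i,stand((.001,.085,.07)));x0,y0=int(q[0])-40,max(0,int(q[1])-45);print("crop",x0,y0)
a=cv2.resize(w[y0:y0+90,x0:x0+80],(400,450),interpolation=cv2.INTER_CUBIC)
j=cams.camera_info("scene");q=proj(j,stand((0,-.085,.07)));x1,y1=int(q[0])-20,int(q[1])-22;print("scene crop",x1,y1,[proj(j,stand((0,y,.07))).round(2).tolist() for y in(-.085,-.093)])
b=cv2.resize(s[y1:y1+45,x1:x1+40],(400,450),interpolation=cv2.INTER_CUBIC)
cv2.imwrite("pics/m6.png",np.hstack([a,b]))
E
```

```text
time: 16.6
position: [0.5777, 0.0645, 0.1219]
tool_rot: [0.653, 0.757, -0.0, 0.0]
ft_force: [-3.4, -4.6, 5.3]
grip_width: 0.0147
grip_force: 30.0
time: 17.1
position: [0.578, 0.0652, 0.1215]
tool_rot: [0.654, 0.757, 0.0, 0.0]
ft_force: [0.1, -0.4, -0.2]
grip_width: 0.0475
grip_force: 0.0
time: 17.73
position: [0.571, 0.1059, 0.2412]
tool_rot: [0.653, 0.758, -0.0, -0.0]
ft_force: [-0.4, -0.4, 0.1]
grip_width: 0.0609
grip_force: 0.0
time: 17.85
position: [0.5712, 0.1045, 0.2401]
tool_rot: [0.653, 0.757, -0.001, -0.001]
ft_force: [0.3, -0.0, 0.7]
grip_width: 0.0612
grip_force: 0.0
farout [255.80251121 111.84163457]
farend [255.70787896 102.31359221]
nearend [256.59251444 287.26628465]
crop 215 66
scene crop 206 164 [[226.92, 186.62], [228.97, 187.53]]
```

View pics/m6.png

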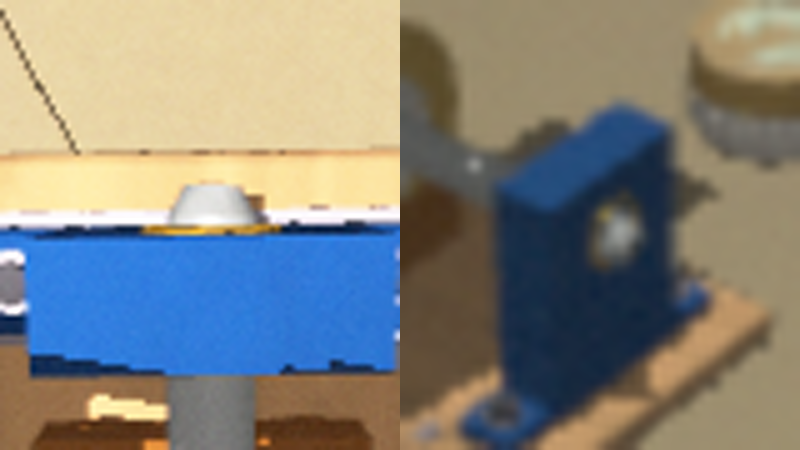

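Far end: tip at crop row 185 (px 103), bore rim at row 230 (px 112), so it protrudes by about 8 mm. Near end is slightly proud at crop (620,235). I'll compute the protrusion.

Run:
```python
from h import *;import pickle
i=pickle.load(open("w6.pkl","rb"))
print("farface rim",[proj(i,stand((.001,.085,z)))[1].round(2) for z in(.0605,.07,.0795)])
for e in(.089,.091,.093,.095): print(e,[proj(i,stand((.001,e,z)))[1].round(2) for z in(.0635,.0735)])
print("far block cols", [215+28/5,215+396/5],[ray(i,(x,66+237/5),.094) for x in(220.6,294.2)])
c,s=np.cos(SY),np.sin(SY)
for n,px,z in(("blkL",(220.6,113.5),.094),("blkR",(294.2,113.5),.094),("tip",(215+212/5,103),.069),("body",(215+212/5,66+380/5),.077)):
    d=ray(i,px,z)-S0;print(n,np.round([c*d[0]+s*d[1],-s*d[0]+c*d[1]],4))
```

```text
farface rim [np.float64(111.58), np.float64(111.84), np.float64(112.13)]
0.089 [np.float64(107.03), np.float64(107.14)]
0.091 [np.float64(104.7), np.float64(104.72)]
0.093 [np.float64(102.36), np.float64(102.29)]
0.095 [np.float64(100.01), np.float64(99.85)]
far block cols [220.6, 294.2] [array([0.53311253, 0.16939805, 0.094     ]), array([0.59119513, 0.17802186, 0.094     ])]
blkL [-0.027   0.0846]
blkR [0.0317 0.084 ]
tip [0.0025 0.0924]
body [0.0022 0.0596]
```

The shaft protrudes about 7.5 mm at the far end and so about 8.5 mm at the near end, centred within 0.5 mm. The gripper is open and clear, so I'm handing in.

```bash
python3 -c "
from rig import ticket
print(ticket.hand_in())"
```

```text
the job is handed in; nothing more can be done
None
```

The job is handed in: the shaft runs through both bearing blocks and the roll, which is still in its cradle, and by camera measurement it is centred to about 0.5 mm; the gripper was open and clear, and the arm went nowhere near the pots.

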